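Slide the serving board out over the bowl and hold it

TASK

Slide the wooden serving board out over the edge of its low stand, on the steel bowl's side and square to the stand, until the dark line across the board lies right at the stand's edge, keeping the two orange halves on it. So far out the board would tip: finish while still holding its back end with the gripper, so that it stays level and resting on the stand. Do not lift it off the stand or let it tip, and leave the bowl and the other things on the table where they are.

Things in the scene. Friction and masses are not known exactly. Their poses are not given: they have to be found in the camera images.
- stand: Low bench of mid-brown wood, fixed to the table, 240 mm (its x) by 260 mm (its y), 90 mm high with a flat top. Origin: centre of its underside, on the table. Its +x axis points level out to the edge over which the board is to slide, towards the large bowl; that edge is 120 mm from the origin. Friction of the top against the board varies (medium).
- stand_edge (a point): Middle of that edge of the stand, at the level of its top: 120 mm along the stand's +x, 90 mm up.
- board: Loose pale wooden serving board lying flat on the stand, 300 mm (x) by 170 mm (y) by 15 mm thick, about 0.7 kg. Origin: centre of its underside. Its +x points to its outer end (with the orange halves), along the stand's +x up to 0.12 rad off. Let go with the line at the stand's edge it tips; about 5 to 9 N down at the grip keeps it level.
- board_grip (a point): Centre of the top of the board's grip: an upright dark wooden block fixed across the board's back end, 18 mm thick (board x), 90 mm wide (y), 50 mm high above the board's top, centred 125 mm from the board's origin towards -x. Its top is 155 mm above the table. It can be pinched across its thickness from above.
- board_line (a point): Middle of the dark line, 4 mm wide, inlaid across the top of the board: 50 mm from the board's origin towards -x, that is 200 mm from the outer end and 75 mm from the centre of the grip.
- fruit_a: Half an orange, cut face down on the outer part of the board, 73 mm across, 34 mm high, about 90 g. Origin: centre of the cut face.
- fruit_b: The other half orange, the same size, beside the first.
- bowl: Large steel bowl on the table beyond the stand's edge, 220 mm across the rim, 68 mm high, with peel in it; the board passes over it with 22 mm to spare. Origin: centre of its underside.
- small_bowl: Bystander: small steel bowl, 120 mm across, 55 mm high. Origin: centre of its underside.
- jar: Bystander: glass jar, 70 mm across, 100 mm high. Origin: centre of its underside.
- mug: Bystander: white mug, 76 mm across, 85 mm high. Origin: centre of its underside.
Not all that is in view belongs to the job. What is shaped like the fruit_a but blue or yellow is not meant.

How it is judged:
At the end, for the whole second after the job is handed in: The line lies within 8 mm of the stand's edge and within 50 mm of its middle, the board is square to the stand within 0.1 rad and level within 0.04 rad, still, pressing on the stand with over 1 N and not on the bowl, both orange halves are on it, and the fingers hold it (over 2 N) (x of board_line in the frame of stand between 0.112 and 0.128 m and y of board_line in the frame of stand between -0.05 and 0.05 m and angle between the x axis of board and the x axis of stand, either way round below 0.1 rad and angle between board's own z axis and vertical below 0.04 rad and contact force between the fingers and board above 2 N and contact force between board and stand above 1 N and contact force between board and bowl below 0.3 N and linear speed of board below 0.02 m/s and z of each of fruit_a, fruit_b in the frame of board above -0.005 m); the arm keeps its last pose, push and grip.
It fails at once if the board tips by more than 0.12 rad (angle between board's own z axis and vertical above 0.12 rad).
It fails at once if the board is lifted more than 15 mm off the stand (z of board in the frame of stand above 0.105 m).
It fails at once if an orange half falls off the board (not (z of fruit_a in the frame of board above -0.01 m) or not (z of fruit_b in the frame of board above -0.01 m)).
It fails at once if the bowl is moved more than 30 mm (distance of bowl from where it was at the start of the episode above 0.03 m).
It fails at once if a bystander is moved more than 30 mm (distance of any of small_bowl, jar, mug from where it was at the start of the episode above 0.03 m).
It also fails if it takes over 35 s, if anything falls off the work surface, if the arm or the gripper's body presses on something with over 40 N, if the wrist force passes 120 N, or if a joint passes its speed limit or range.

ROBOT

A 7-joint arm with a two-finger parallel gripper is mounted at the origin on the work surface. World frame = base frame: x ahead of the robot, y to its left, z up, the work surface at z = 0. Lengths are in m, angles in rad, forces in N, time in s.
With the tool pointing down it reaches from about 0.35 to 0.9 m from the base axis. Payload 8.1 kg.
Tool frame: the origin (TCP) lies midway between the tips of the shut fingers; the grasp point (between the pads) lies 19 mm behind it; z points along the fingers, y is the line along which they close (so a half turn about z gives the same grasp; the last joint's range is limited). The gripper opens to 92 mm and grips with 3 to 60 N. Pads are 19 mm wide; open, the fingers measure 130 mm over their backs; the gripper's body (75 mm by 190 mm) begins 47 mm behind the grasp point.
Start: joints at [1.061, 0.434, 0.025, 1.573, -0.012, 1.134, -0.075], TCP at [0.247, -0.574, 0.227] pointing down, gripper open.
Joint ranges: [-2.62, 2.62], [-0.44, 2.09], [-1.27, 1.32], [0.08, 2.57], [-1.32, 4.46], [0.12, 2], [-2.74, 2.74]. Speed limits (rad/s): [2.22, 2.22, 3.01, 3.01, 3.14, 3.14, 3.14].

INTERFACE

Orientations are given as a unit quaternion [w, x, y, z].
In Python, from rig import status, imaging, manip gives the robot as it stands.
- The arm moves only by the tool send_rows, never from a script. Its argument "steps" is a list of rows, each an object of numbers: "gripper": the opening in per cent of the stroke, from 0 (shut) to 100 (fully open); "tx", "ty", "tz": the shift along the tool's x, y, z each as a share of 0.3 m, from -1 to 1; "yaw": the turn about the tool's z as a share of 45 degrees, from -1 to 1. A call has 1 to 8 rows; each row shifts and turns the commanded pose from where the row before left it, along the tool's axes as they then stand; what a row does not reach is not made up. A row lasts 1/8 s, in which the tool goes at most 62.5 mm and 10.7 degrees, less where a joint would pass 70% of its speed; a pose out of reach is approached as far as the arm can. A call with a number of a shift or a turn outside -1 to 1 is refused whole. A call with a gripper value outside its range is refused whole. The fingers move at their own pace and stop on an object; "grip_force" is the grip in N (left out, the last holds). Time passes only in rows, so rows that do not move let the fingers close. It gives the time, the measured TCP pose, the force, the opening and the grip force at its end, in the units of the state.
- status.sense(): the state, without advancing time (a new reading comes with each control period).
- imaging.read_camera(name): name is "scene" or "top"; returns a dict with "pixels" (480x640x3 uint8, red, green, blue), "fovy" (degrees; the focal length in pixels is half the picture's height over the tangent of half this angle, whatever the lens; pixels are square), "cx", "cy" (the principal point, pixels), "extrinsics" (4x4, takes a point from world to camera coordinates). Camera axes: x right, y down, z forward; pixel columns grow to the right and rows downward; lengths in m; the calibration is good to about 2 mm. A picture is of the moment at which its call begins. There is no depth.
- manip.job_done(): hands the job in; it is judged then, once.
The state is a dict: "time_s": time; "joint_positions": joint angles; "joint_vel": joint speeds; "tau": joint torques, N m; "position": TCP position; "ee_rot": TCP orientation; "contact_force": force on the tool from outside, world axes, zero at the start; "ft_torque": the same for the moment, N m; "gripper_width": opening from 0.0 (shut) to 1.0 (fully open); "gripper_force": force on a finger pad.
Only numpy, scipy, OpenCV 4.12 (cv2) and the standard library are available. Lean on these libraries where they do the work, as an engineer would, in place of code of your own. Each camera call takes 0.05 s, during which the arm holds its last target. There are 200 camera calls.

## Working session

There is one attempt and no reset: what is moved stays moved. The work goes in short steps, Python scripts to look and compute and a tool call to move; the robot and the scene stay as the last step left them, time stands still between calls to the robot, and variables do not carry over. Pictures are saved under pics/ and viewed, at most 10 in all, crops included, and the job is handed in when it is done.

Besides the shell and the picture viewer there is one more tool, called after "Request:" in YAML: its name, and indented under it one key for each argument. send_rows: Moves the arm, as the interface text tells. Its arguments: {"type":"object","properties":{"steps":{"type":"array","items":{"type":"object","properties":{"gripper":{"type":"number"},"tx":{"type":"number","minimum":-1,"maximum":1},"ty":{"type":"number","minimum":-1,"maximum":1},"tz":{"type":"number","minimum":-1,"maximum":1},"yaw":{"type":"number","minimum":-1,"maximum":1}}}},"grip_force":{"type":"number"}},"required":["steps"]}

```bash
mkdir -p pics; cat > h.py <<'E'
import numpy as np, cv2
from rig import status, imaging, manip
def shot(n,f):
    c=imaging.read_camera(n); cv2.imwrite('pics/'+f,c['pixels'][:,:,::-1]); np.savez('pics/'+f+'.npz',**{k:c[k] for k in c}); return c
def load(f): return dict(np.load('pics/'+f+'.npz'))
def K(c):
    f=240/np.tan(np.radians(float(c['fovy']))/2); return f,float(c['cx']),float(c['cy'])
def back(c,u,v,z):
    f,cx,cy=K(c);E=np.array(c['extrinsics']);R,t=E[:3,:3],E[:3,3]
    d=R.T@np.array([(u-cx)/f,(v-cy)/f,1]);o=-R.T@t
    return o+d*(z-o[2])/d[2]
def proj(c,p):
    f,cx,cy=K(c);E=np.array(c['extrinsics']);q=E[:3,:3]@np.array(p)+E[:3,3]
    return np.array([f*q[0]/q[2]+cx,f*q[1]/q[2]+cy])
E
python3 - <<'E'
from h import *
for n in ('scene','top'):
    c=shot(n,n+'0.png'); print(n,c['fovy'],c['cx'],c['cy'],np.round(c['extrinsics'],3).tolist())
print(status.sense())
E
```

```text
scene 53.14028936683527 316.0825947934944 236.86097829046062 [[-0.216, 0.976, -0.012, 0.082], [0.639, 0.132, -0.758, -0.257], [-0.738, -0.172, -0.652, 1.575], [0.0, 0.0, 0.0, 1.0]]
top 45.31640937741903 317.91759588452214 235.8229077119808 [[0.002, -1.0, 0.011, 0.006], [-0.998, -0.003, -0.059, 0.545], [0.059, -0.011, -0.998, 1.28], [0.0, 0.0, 0.0, 1.0]]
{'time_s': 0.1, 'joint_positions': array([ 1.06139783,  0.43517839,  0.02497842,  1.57397192, -0.01159398,
        1.13400808, -0.07509105]), 'joint_vel': array([ 3.92256931e-04, -3.42568703e-04, -1.02242060e-05, -1.78683684e-03,
        1.13887900e-03, -3.67666641e-06,  7.76537990e-04]), 'tau': array([ 4.08229200e-03, -6.69128966e+01,  9.88953710e-01, -3.15146434e+01,
       -6.03713770e-02,  3.74653889e-02,  1.00082966e-04]), 'position': array([ 0.24706612, -0.5736086 ,  0.22602115]), 'ee_rot': array([-6.78649620e-04,  9.79391598e-01,  2.01969285e-01, -2.10058276e-04]), 'contact_force': array([-0.33630505,  0.82495392,  0.34621086]), 'ft_torque': array([ 0.0140712 , -0.03546278,  0.05407058]), 'gripper_force': 0.0, 'gripper_width': 0.9982224987551683}
```

View pics/scene0.png

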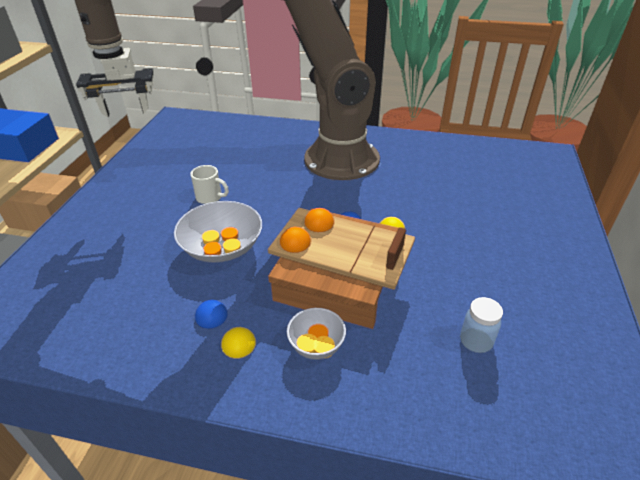

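View pics/top0.png

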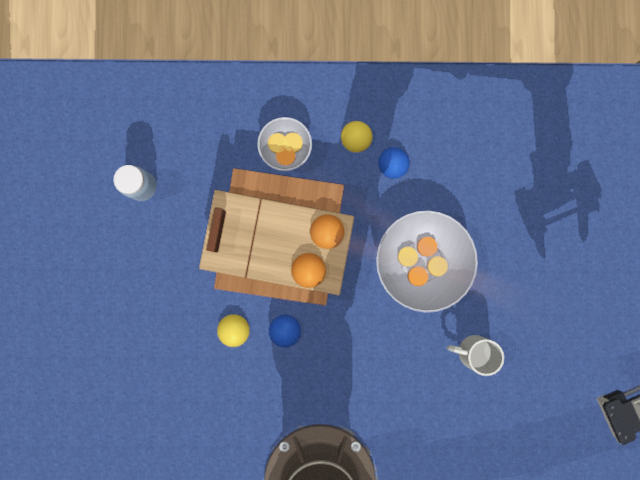

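Top view: the board is at about (278,242), with its grip at (215,230), dark line at (253,238) and orange halves at (327,231) and (309,270). The stand's right edge runs from (344,186) to (327,304). The big bowl is at (427,261) and the mug at (483,356). Possible mix-ups for the grip are the dark line at (253,238); for the fruit, the yellow and blue balls at (233,330), (285,330), (357,137) and (394,163); and for the large bowl, the small bowl at (285,144). I choose the upright dark block at (215,230), and will check it in a crop.

```bash
python3 - <<'E'
import cv2
i=cv2.imread('pics/top0.png')[160:310,190:370]
cv2.imwrite('pics/crop0.png',cv2.resize(i,None,fx=4,fy=4,interpolation=cv2.INTER_CUBIC))
E
```

```text
(no output)
```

View pics/crop0.png

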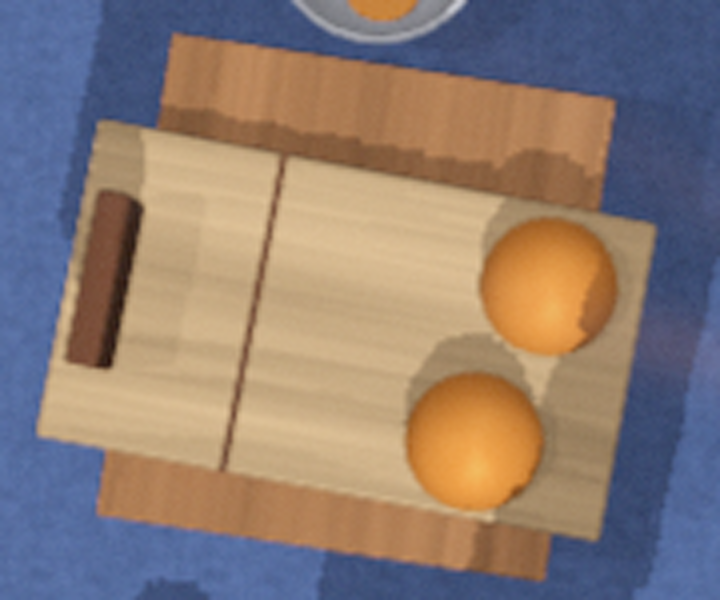

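The crop confirms the upright grip block, with the top face around crop (96,278), and the line from (283,156) to (224,470). Next I fit the board and stand rectangles.

```bash
cat >> h.py <<'E'
from scipy.optimize import least_squares
def fit(c,px,z,hx,hy,x0):
    L=np.array([[-hx,hy],[hx,hy],[hx,-hy],[-hx,-hy]])
    def res(p,n=False):
        C,S=np.cos(p[2]),np.sin(p[2]);R=np.array([[C,-S],[S,C]])
        return np.concatenate([proj(c,[*(R@l+p[:2]),z])-q for l,q in zip(L,px)])
    r=least_squares(res,x0);return r.x,r.fun
def at(p,l):
    C,S=np.cos(p[2]),np.sin(p[2]);return np.array([[C,-S],[S,C]])@np.array(l)+p[:2]
E
python3 - <<'E'
from h import *
c=load('top0.png')
cr=lambda a:[(190+x/4-.375,160+y/4-.375) for x,y in a]
s,rs=fit(c,cr([(172,35),(614,98),(546,580),(98,516)]),.09,.12,.13,[.5,.1,-1.7])
b,rb=fit(c,cr([(100,122),(655,226),(598,540),(38,435)]),.105,.15,.085,[.5,.1,-1.7])
np.set_printoptions(precision=4,suppress=True)
print('stand',s,rs);print('board',b,rb)
g=at(b,[-.125,0]);l=at(b,[-.05,0]);e=at(s,[.12,0])
print('grip',g,'line',l,'edge',e)
R=lambda a:np.array([[np.cos(a),-np.sin(a)],[np.sin(a),np.cos(a)]])
print('line in stand',R(s[2]).T@(l-s[:2]),'dyaw',b[2]-s[2])
print('line meas',[back(c,*p,.105)[:2] for p in cr([(283,156),(224,470)])])
for z in(.155,.105): print([ (proj(c,[*at(b,[-.125+dx,dy]),z])-[190,160])*4+1.5 for dx in(-.009,.009) for dy in(.045,-.045)])
q=status.sense()['ee_rot']
from scipy.spatial.transform import Rotation as Ro
print(Ro.from_quat(q,scalar_first=True).as_matrix())
# scene check
d=load('scene0.png'); print([proj(d,[*at(b,v),.105]) for v in([-.15,.085],[.15,.085],[.15,-.085],[-.15,-.085])], proj(d,[*g,.155]))
for n,p in(('bowl',(427,261)),):print(n,back(c,*p,.068))
for n,p in(('mug',(485,356)),):print(n,back(c,*p,.085))
E
```

```text
stand [ 0.5402  0.0906 -1.7106] [-0.2987 -0.3863  0.3403 -0.1936  0.2703  0.3183 -0.3082  0.24  ]
board [ 0.5265  0.0949 -1.7533] [-0.4688 -0.719   0.8227 -0.5285  0.4447  0.6823 -0.7899  0.5256]
grip [0.5492 0.2178] line [0.5356 0.1441] edge [ 0.5235 -0.0282]
line in stand [-0.0523 -0.012 ] dyaw -0.04274700486832517
line meas [array([0.6182, 0.1296]), array([0.4532, 0.1591])]
[array([ 97.1653, 188.6429]), array([ 62.2769, 364.2465]), array([132.2958, 195.2126]), array([ 97.5724, 370.8461])]
[array([113.268 , 199.0571]), array([ 79.8997, 367.4208]), array([146.9472, 205.3554]), array([113.7305, 373.7466])]
[[ 0.9184  0.3956 -0.0007]
 [ 0.3956 -0.9184  0.0012]
 [-0.0001 -0.0014 -1.    ]]
[array([395.3982, 285.0849]), array([266.8652, 248.5005]), array([298.0771, 206.4771]), array([415.5315, 235.7582])] [397.2123 239.0692]
bowl [ 0.4883 -0.2283  0.068 ]
mug [ 0.2875 -0.346   0.085 ]
```

Request:
send_rows:
  steps:
    - {"gripper": 100, "yaw": 0.188}
    - {"gripper": 100, "yaw": 0.188}
    - {"gripper": 100, "yaw": 0.188}
    - {"gripper": 100, "yaw": 0.188}
    - {"gripper": 100, "tx": 0.034, "ty": -0.185}
    - {"gripper": 100, "tx": 0.034, "ty": -0.185}
    - {"gripper": 100, "tx": 0.034, "ty": -0.185}
    - {"gripper": 100, "tx": 0.034, "ty": -0.185}

```text
invalid input at $.steps[0]: expected keys gripper, tx, ty, tz, yaw
```

Request:
send_rows:
  steps:
    - {"gripper": 100, "tx": 0.034, "ty": -0.185}
    - {"gripper": 100, "tx": 0.034, "ty": -0.185}
    - {"gripper": 100, "tx": 0.034, "ty": -0.185}
    - {"gripper": 100, "tx": 0.034, "ty": -0.185}
    - {"gripper": 100, "tx": 0.034, "ty": -0.185}
    - {"gripper": 100, "tx": 0.034, "ty": -0.185}
    - {"gripper": 100, "tx": 0.034, "ty": -0.185}
    - {"gripper": 100, "tx": 0.034, "ty": -0.185}

```text
invalid input at $.steps[0]: expected keys gripper, tx, ty, tz, yaw
```

```bash
cat >> h.py <<'E'
from scipy.spatial.transform import Rotation as Ro
def rel(x,y,ang):
    s=status.sense();M=Ro.from_quat(s['ee_rot'],scalar_first=True).as_matrix()
    a=np.arctan2(M[1,1],M[0,1]);d=M.T@np.array([x-s['position'][0],y-s['position'][1],0])
    print('t',s['time_s'],'pos',s['position'].round(4),'yang',round(a,4),'d tool mm',(d*1000).round(1),'shares',(d/.3).round(4),'yaw share',round(np.degrees(a-ang)/45,4),'F',s['contact_force'].round(2),'T',s['ft_torque'].round(2),'w',round(s['gripper_width'],3),'gf',round(s['gripper_force'],1),'zdir',M[:,2].round(3))
E
python3 -c "
from h import *
rel(.5492,.2178,-1.7533)"
```

```text
t 0.1 pos [ 0.2471 -0.5736  0.226 ] yang -1.1641 d tool mm [ 590.6 -607.3    0.8] shares [ 1.9686 -2.0244  0.0026] yaw share 0.7502 F [-0.34  0.82  0.35] T [ 0.01 -0.04  0.05] w 0.998 gf 0.0 zdir [-0.001  0.001 -1.   ]
```

All keys are required in every row.

Request:
send_rows:
  steps:
    - {"gripper": 100, "tx": 0, "ty": 0, "tz": 0, "yaw": 0.188}
    - {"gripper": 100, "tx": 0, "ty": 0, "tz": 0, "yaw": 0.188}
    - {"gripper": 100, "tx": 0, "ty": 0, "tz": 0, "yaw": 0.188}
    - {"gripper": 100, "tx": 0, "ty": 0, "tz": 0, "yaw": 0.188}
    - {"gripper": 100, "tx": 0.034, "ty": -0.185, "tz": 0, "yaw": 0}
    - {"gripper": 100, "tx": 0.034, "ty": -0.185, "tz": 0, "yaw": 0}
    - {"gripper": 100, "tx": 0.034, "ty": -0.185, "tz": 0, "yaw": 0}
    - {"gripper": 100, "tx": 0.034, "ty": -0.185, "tz": 0, "yaw": 0}

```text
time_s: 1.1
position: [0.3283, -0.3613, 0.2265]
ee_rot: [-0.0, 0.996, -0.092, -0.0]
contact_force: [1.9, -1.0, 0.1]
gripper_width: 1.0
gripper_force: 0.0
```

Request:
send_rows:
  steps:
    - {"gripper": 100, "tx": 0.034, "ty": -0.185, "tz": 0, "yaw": 0}
    - {"gripper": 100, "tx": 0.034, "ty": -0.185, "tz": 0, "yaw": 0}
    - {"gripper": 100, "tx": 0.034, "ty": -0.185, "tz": 0, "yaw": 0}
    - {"gripper": 100, "tx": 0.034, "ty": -0.185, "tz": 0, "yaw": 0}
    - {"gripper": 100, "tx": 0.034, "ty": -0.185, "tz": 0, "yaw": 0}
    - {"gripper": 100, "tx": 0.034, "ty": -0.185, "tz": 0, "yaw": 0}
    - {"gripper": 100, "tx": 0.034, "ty": -0.185, "tz": 0, "yaw": 0}
    - {"gripper": 100, "tx": 0.034, "ty": -0.185, "tz": 0, "yaw": 0}

```text
time_s: 2.1
position: [0.4896, 0.06, 0.2266]
ee_rot: [0.0, 0.996, -0.092, -0.0]
contact_force: [0.9, -0.4, -1.2]
gripper_width: 1.001
gripper_force: 0.0
```

```bash
python3 -c "
from h import *
rel(.5492,.2178,-1.7533)"
```

```text
t 2.1 pos [0.4896 0.06   0.2266] yang -1.755 d tool mm [  29.6 -166.    -0. ] shares [ 9.880e-02 -5.535e-01 -1.000e-04] yaw share -0.0022 F [ 0.91 -0.38 -1.15] T [ 0.01 -0.02 -0.  ] w 1.001 gf 0.0 zdir [-0. -0. -1.]
```

Request:
send_rows:
  steps:
    - {"gripper": 100, "tx": 0.033, "ty": -0.185, "tz": 0, "yaw": 0}
    - {"gripper": 100, "tx": 0.033, "ty": -0.185, "tz": 0, "yaw": 0}
    - {"gripper": 100, "tx": 0.033, "ty": -0.165, "tz": 0, "yaw": 0}
    - {"gripper": 100, "tx": 0, "ty": 0, "tz": 0, "yaw": 0}
    - {"gripper": 100, "tx": 0, "ty": 0, "tz": 0, "yaw": 0}

```text
time_s: 2.72
position: [0.5476, 0.2099, 0.2261]
ee_rot: [0.001, 0.996, -0.092, -0.001]
contact_force: [0.5, -1.0, 0.3]
gripper_width: 1.0
gripper_force: 0.0
```

```bash
python3 - <<'E'
from h import *
rel(.5492,.2178,-1.7533)
c=shot('scene','scene1.png')
i=c['pixels'][150:320,240:440,::-1]
cv2.imwrite('pics/crop1.png',cv2.resize(i,None,fx=3.5,fy=3.5,interpolation=cv2.INTER_CUBIC))
E
```

```text
t 2.725 pos [0.5476 0.2099 0.2261] yang -1.7548 d tool mm [ 0.1 -8.  -0. ] shares [ 0.0004 -0.0268 -0.    ] yaw share -0.0019 F [ 0.49 -1.04  0.26] T [-0.    0.04  0.02] w 1.0 gf 0.0 zdir [-0.001 -0.001 -1.   ]
```

View pics/crop1.png

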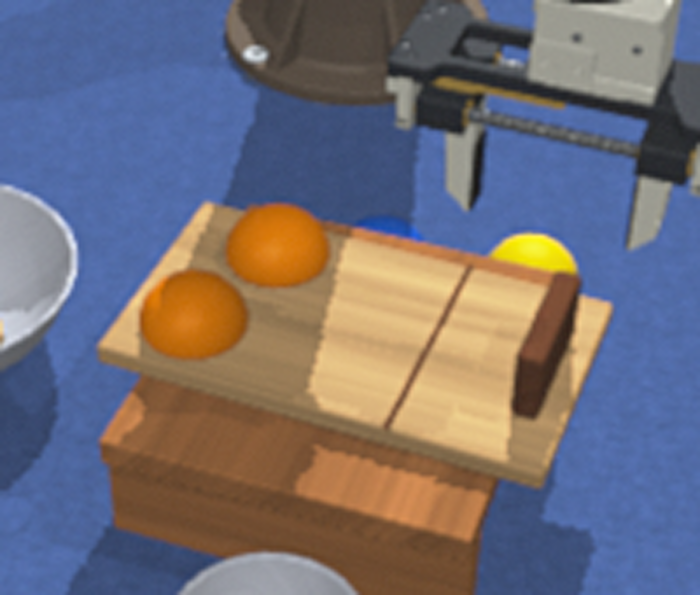

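The scene crop shows the gripper above and the grip block's top centre at crop (553,315), which is pixel (398,240) against a predicted (397,239). The estimate holds, so I descend.

Request:
send_rows:
  steps:
    - {"gripper": 100, "tx": 0, "ty": -0.027, "tz": 0.06, "yaw": 0}
    - {"gripper": 100, "tx": 0, "ty": 0, "tz": 0.1, "yaw": 0}
    - {"gripper": 100, "tx": 0, "ty": 0, "tz": 0.1, "yaw": 0}
    - {"gripper": 100, "tx": 0, "ty": 0, "tz": 0.06, "yaw": 0}
    - {"gripper": 100, "tx": 0, "ty": 0, "tz": 0.04, "yaw": 0}
    - {"gripper": 100, "tx": 0, "ty": 0, "tz": 0, "yaw": 0}
    - {"gripper": 100, "tx": 0, "ty": 0, "tz": 0, "yaw": 0}

```text
time_s: 3.65
position: [0.55, 0.219, 0.1195]
ee_rot: [-0.0, 0.996, -0.092, 0.001]
contact_force: [0.3, 0.7, 0.7]
gripper_width: 0.999
gripper_force: 0.0
```

```bash
python3 -c "
from h import *
rel(.5492,.2178,-1.7533)"
```

```text
t 3.65 pos [0.55   0.219  0.1195] yang -1.7548 d tool mm [-0.6  1.3 -0. ] shares [-0.0018  0.0044 -0.    ] yaw share -0.0019 F [0.26 0.72 0.72] T [ 0.03  0.02 -0.02] w 0.999 gf 0.0 zdir [ 0.001  0.001 -1.   ]
```

Request:
send_rows:
  grip_force: 45
  steps:
    - {"gripper": 50, "tx": 0, "ty": 0.0044, "tz": 0, "yaw": 0}
    - {"gripper": 30, "tx": 0, "ty": 0, "tz": 0, "yaw": 0}
    - {"gripper": 10, "tx": 0, "ty": 0, "tz": 0, "yaw": 0}
    - {"gripper": 0, "tx": 0, "ty": 0, "tz": 0, "yaw": 0}
    - {"gripper": 0, "tx": 0, "ty": 0, "tz": 0, "yaw": 0}
    - {"gripper": 0, "tx": 0, "ty": 0, "tz": 0, "yaw": 0}
    - {"gripper": 0, "tx": 0, "ty": 0, "tz": 0, "yaw": 0}
    - {"gripper": 0, "tx": 0, "ty": 0, "tz": 0, "yaw": 0}

```text
time_s: 4.65
position: [0.5491, 0.2168, 0.1187]
ee_rot: [0.0, 0.996, -0.092, -0.0]
contact_force: [1.2, 0.9, -1.8]
gripper_width: 0.191
gripper_force: 45.0
```

```bash
python3 -c "
from h import *
rel(.5492,.2178,-1.7533)"
```

```text
t 4.65 pos [0.5491 0.2168 0.1187] yang -1.755 d tool mm [-0.1 -1.  -0. ] shares [-0.0003 -0.0034 -0.    ] yaw share -0.0021 F [ 1.21  0.88 -1.84] T [ 0.33 -0.15  0.1 ] w 0.191 gf 45.0 zdir [-0.    -0.001 -1.   ]
```

Request:
send_rows:
  steps:
    - {"gripper": 0, "tx": 0, "ty": 0, "tz": 0.004, "yaw": 0}
    - {"gripper": 0, "tx": 0, "ty": 0, "tz": 0, "yaw": 0}
    - {"gripper": 0, "tx": 0, "ty": 0, "tz": 0, "yaw": 0}

```text
time_s: 5.03
position: [0.5491, 0.2168, 0.1186]
ee_rot: [0.0, 0.996, -0.092, 0.0]
contact_force: [-4.8, -4.6, 14.1]
gripper_width: 0.193
gripper_force: 45.0
```

```bash
python3 -c "
from h import *
rel(.5492,.2178,-1.7533)"
```

```text
t 5.025 pos [0.5491 0.2168 0.1186] yang -1.7551 d tool mm [-0.1 -1.  -0. ] shares [-0.0004 -0.0033 -0.    ] yaw share -0.0023 F [-4.8  -4.64 14.09] T [-0.72  1.08  0.05] w 0.193 gf 45.0 zdir [ 0.    -0.001 -1.   ]
```

Request:
send_rows:
  steps:
    - {"gripper": 0, "tx": 0, "ty": 0, "tz": 0, "yaw": -0.02}
    - {"gripper": 0, "tx": 0, "ty": 0, "tz": 0, "yaw": -0.02}
    - {"gripper": 0, "tx": 0, "ty": 0, "tz": 0, "yaw": -0.015}
    - {"gripper": 0, "tx": 0, "ty": 0.01, "tz": 0, "yaw": 0}
    - {"gripper": 0, "tx": 0, "ty": 0.02, "tz": 0, "yaw": 0}
    - {"gripper": 0, "tx": 0, "ty": 0.03, "tz": 0, "yaw": 0}
    - {"gripper": 0, "tx": 0, "ty": 0.03, "tz": 0, "yaw": 0}
    - {"gripper": 0, "tx": 0, "ty": 0.02, "tz": 0, "yaw": 0}

```text
time_s: 6.02
position: [0.5453, 0.1875, 0.1187]
ee_rot: [-0.002, 0.998, -0.069, 0.001]
contact_force: [0.8, 9.3, 4.1]
gripper_width: 0.196
gripper_force: 45.0
```

```bash
cat >> h.py <<'E'
def st(): # TCP target: grip at stand (.045,-.0088)
    rel(*at(np.array([.5402,.0906,-1.7106]),[.045,-.0088]),-1.7106)
E
python3 -c "
from h import *
st()"
```

```text
t 6.025 pos [0.5453 0.1875 0.1187] yang -1.7096 d tool mm [ -0.5 141.7  -0.6] shares [-0.0016  0.4722 -0.0019] yaw share 0.0012 F [0.77 9.27 4.06] T [ 0.87  0.18 -0.1 ] w 0.196 gf 45.0 zdir [ 0.003  0.004 -1.   ]
```

Request:
send_rows:
  steps:
    - {"gripper": 0, "tx": 0, "ty": 0.02, "tz": 0.001, "yaw": 0}
    - {"gripper": 0, "tx": 0, "ty": 0.03, "tz": 0, "yaw": 0}
    - {"gripper": 0, "tx": 0, "ty": 0.03, "tz": 0, "yaw": 0}
    - {"gripper": 0, "tx": 0, "ty": 0.03, "tz": 0, "yaw": 0}
    - {"gripper": 0, "tx": 0, "ty": 0.03, "tz": 0, "yaw": 0}
    - {"gripper": 0, "tx": 0, "ty": 0.03, "tz": 0, "yaw": 0}
    - {"gripper": 0, "tx": 0, "ty": 0.02, "tz": 0, "yaw": 0}
    - {"gripper": 0, "tx": 0, "ty": 0, "tz": 0, "yaw": 0}

```text
time_s: 7.02
position: [0.5379, 0.1308, 0.1187]
ee_rot: [-0.002, 0.998, -0.07, 0.002]
contact_force: [1.8, 6.2, 6.9]
gripper_width: 0.191
gripper_force: 45.0
```

```bash
python3 -c "
from h import *
st()"
```

```text
t 7.025 pos [0.5379 0.1308 0.1187] yang -1.7102 d tool mm [-1.  84.5 -0.3] shares [-0.0033  0.2815 -0.0011] yaw share 0.0005 F [1.79 6.19 6.88] T [ 0.6   0.24 -0.09] w 0.191 gf 45.0 zdir [ 0.004  0.003 -1.   ]
```

Request:
send_rows:
  steps:
    - {"gripper": 0, "tx": 0, "ty": 0.02, "tz": 0.001, "yaw": 0}
    - {"gripper": 0, "tx": 0, "ty": 0.03, "tz": 0.001, "yaw": 0}
    - {"gripper": 0, "tx": 0, "ty": 0.03, "tz": 0, "yaw": 0}
    - {"gripper": 0, "tx": 0, "ty": 0.03, "tz": 0, "yaw": 0}
    - {"gripper": 0, "tx": 0, "ty": 0.03, "tz": 0, "yaw": 0}
    - {"gripper": 0, "tx": 0, "ty": 0.03, "tz": 0, "yaw": 0}
    - {"gripper": 0, "tx": 0, "ty": 0.02, "tz": 0, "yaw": 0}
    - {"gripper": 0, "tx": 0, "ty": 0, "tz": 0, "yaw": 0}

```text
time_s: 8.02
position: [0.5311, 0.0757, 0.1189]
ee_rot: [-0.003, 0.998, -0.069, 0.003]
contact_force: [2.6, 10.3, 11.8]
gripper_width: 0.196
gripper_force: 45.0
```

```bash
python3 - <<'E'
from h import *
st()
c=shot('top','top2.png')
i=c['pixels'][160:310,200:400,::-1]
cv2.imwrite('pics/crop2.png',cv2.resize(i,None,fx=4,fy=4,interpolation=cv2.INTER_CUBIC))
E
```

```text
t 8.025 pos [0.5311 0.0757 0.1189] yang -1.7096 d tool mm [-1.9 29.  -0.2] shares [-0.0064  0.0967 -0.0006] yaw share 0.0013 F [ 2.58 10.29 11.79] T [ 1.68  0.25 -0.18] w 0.196 gf 45.0 zdir [ 0.006  0.005 -1.   ]
```

View pics/crop2.png

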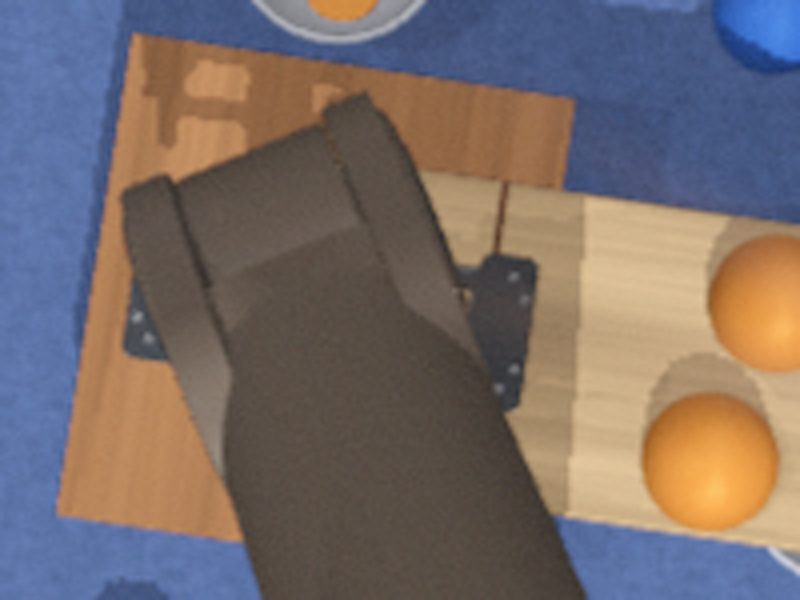

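The top crop shows the line meeting the board's upper edge at crop (507,182), with the stand edge at about (566,188). Both orange halves are in place and the board is square.

```bash
python3 - <<'E'
from h import *
c=load('top2.png')
w=lambda x,y,z:back(c,200+x/4-.375,160+y/4-.375,z)[:2]
s=np.array([.5402,.0906,-1.7106]);a=s[2];R=np.array([[np.cos(a),-np.sin(a)],[np.sin(a),np.cos(a)]])
f=lambda p:(R.T@(p-s[:2])).round(4)
print('line ',f(w(507,182,.105)),f(w(498,248,.105)),'edge',f(w(573,98,.09)),f(w(566,185,.09)))
E
```

```text
line  [0.09  0.078] [0.0902 0.0428] edge [0.1188 0.1294] [0.1216 0.0826]
```

Request:
send_rows:
  steps:
    - {"gripper": 0, "tx": 0, "ty": 0.015, "tz": 0.001, "yaw": 0}
    - {"gripper": 0, "tx": 0, "ty": 0.02, "tz": 0, "yaw": 0}
    - {"gripper": 0, "tx": 0, "ty": 0.02, "tz": 0, "yaw": 0}
    - {"gripper": 0, "tx": 0, "ty": 0.02, "tz": 0, "yaw": 0}
    - {"gripper": 0, "tx": 0, "ty": 0.015, "tz": 0, "yaw": 0}
    - {"gripper": 0, "tx": 0, "ty": 0.01, "tz": 0, "yaw": 0}
    - {"gripper": 0, "tx": 0, "ty": 0, "tz": 0, "yaw": 0}
    - {"gripper": 0, "tx": 0, "ty": 0, "tz": 0, "yaw": 0}

```text
time_s: 9.07
position: [0.5276, 0.0476, 0.1191]
ee_rot: [-0.003, 0.998, -0.069, 0.004]
contact_force: [2.4, 13.9, 15.7]
gripper_width: 0.197
gripper_force: 45.0
```

```bash
python3 - <<'E'
from h import *
st()
for n,r in(('top',(160,310,200,400)),('scene',(180,330,200,400))):
    c=shot(n,n+'3.png')
    i=c['pixels'][r[0]:r[1],r[2]:r[3],::-1]
    cv2.imwrite(f'pics/crop3{n}.png',cv2.resize(i,None,fx=4,fy=4,interpolation=cv2.INTER_CUBIC))
E
```

```text
t 9.075 pos [0.5276 0.0476 0.1191] yang -1.7084 d tool mm [-2.4  0.6 -0. ] shares [-0.0079  0.002  -0.0001] yaw share 0.0028 F [ 2.42 13.93 15.69] T [ 3.    0.3  -0.23] w 0.197 gf 45.0 zdir [ 0.008  0.006 -1.   ]
```

View pics/crop3top.png

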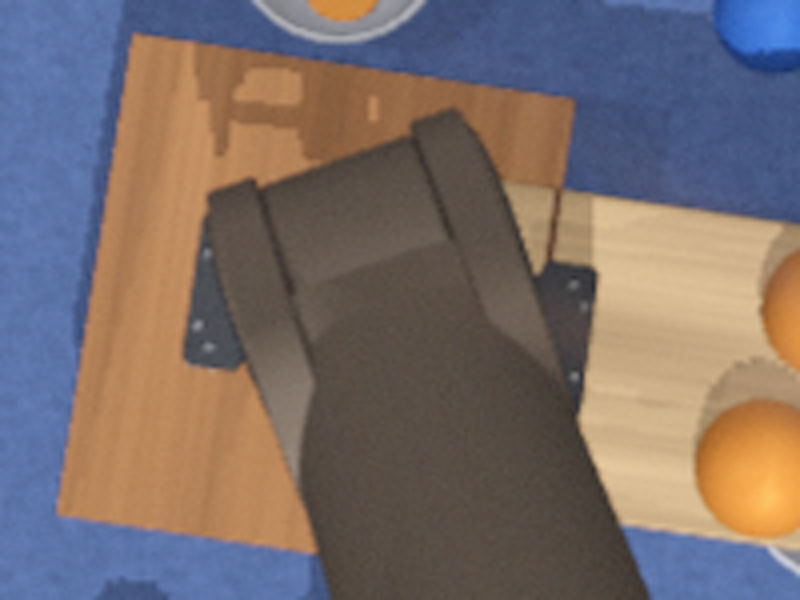

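View pics/crop3scene.png

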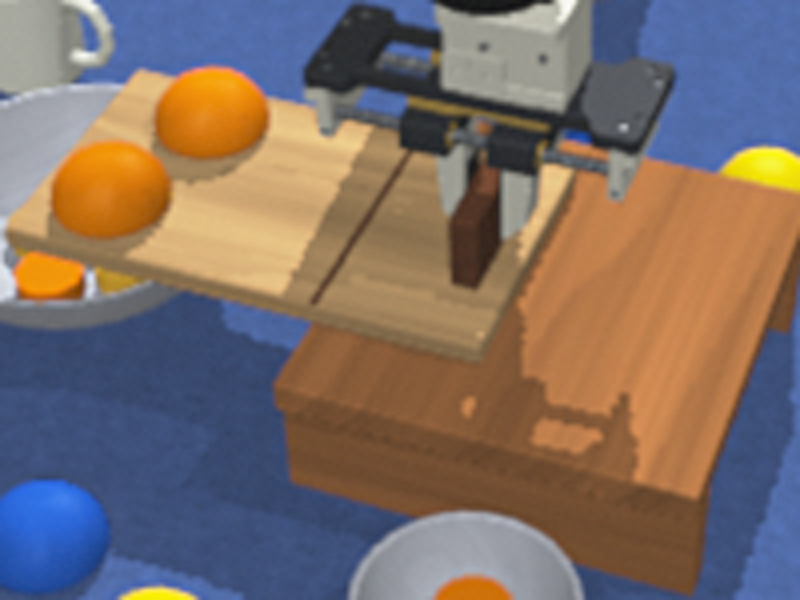

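The pictures show the line meeting the board's upper edge at crop (557,192), right at the stand edge. The board looks level over the bowl, and both orange halves are on it.

```bash
python3 - <<'E'
from h import *
s=np.array([.5402,.0906,-1.7106]);a=s[2];R=np.array([[np.cos(a),-np.sin(a)],[np.sin(a),np.cos(a)]])
f=lambda p:(R.T@(p-s[:2])).round(4)
c=load('top3.png');w=lambda x,y,z:back(c,200+x/4-.375,160+y/4-.375,z)[:2]
print('line',f(w(557,192,.105)),f(w(550,255,.105)))
d=load('scene3.png');w=lambda x,y,z:back(d,200+x/4-.375,180+y/4-.375,z)[:2]
print('scene line',f(w(316,300,.105)),f(w(408,155,.105)),'edge corner',f(w(276,385,.09)))
# predicted board corners in scene if level, at line x=.12
b=lambda x,y:at(s,[.17+x,-.0065+y])
for q in((-.15,.085),(.15,.085),(.15,-.085)):print(((proj(d,[*b(*q),.105])-[200,180])*4+1.5).round(0))
print(status.sense()['joint_vel'].round(3))
E
```

```text
line [0.1168 0.0765] [0.1178 0.043 ]
scene line [0.1177 0.0741] [ 0.1176 -0.0639] edge corner [0.1181 0.1291]
[478. 347.]
[ -3. 225.]
[134.  65.]
[-0.001  0.002 -0.001 -0.    -0.001  0.    -0.001]
```

```bash
python3 -c "
from rig import manip
print(manip.job_done())"
```

```text
the job is handed in; nothing more can be done
None
```

I handed the job in with the gripper still holding the board's back end. By my camera measurements the dark line is about 2 mm short of the stand's edge, the board is level and square, and both orange halves are on it; the hand-in gave no verdict.

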